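# Hold a moulded flask stopper home in the plug-length gauge

### The job

Three freshly moulded flask stoppers sit in the open lower half of the mould: lift out the one with the hexagonal head, put its plug down into the ring of the dial gauge and press it against the sprung plunger until its flange sits flat and fully home on the ring. Keep pushing and finish while still holding it firmly pressed home on the ring, because the plunger pushes it back out if you let go and I need to read the dial. Do not ram the gauge, leave the other two stoppers in the mould, and do not disturb the rest of the bench.

Things in the scene. Friction and masses are not known exactly. Their poses are not given: they have to be found in the camera images.
- hex_stopper: Stopper to gauge: white hard plastic, about 30 g, hexagonal head. Plug 22 mm long, 27 mm diameter at the flange tapering to 23 at its tip; flange 38 mm diameter, 4 thick; head 26 mm across flats, 20 tall. Origin: centre of the plug's tip face, z up; flange underside at 22, its top at 26, head top at 46 mm. Flats face its x axis and every 60 deg. Starts upright, flange on the mould's top face.
- hex_head (a point): Centre of the hexagonal head, on the stopper's axis 36 mm above the plug's tip face.
- round_stopper: Like the stopper to gauge, but with a round knob head (12 mm diameter at its foot, 18 mm at the top, 20 mm tall). In another cavity; stays there. Origin at the centre of the plug's tip face.
- wing_stopper: Like the stopper to gauge, but its head is a flat upright bar 8 mm by 34 mm, 20 mm tall. In the third cavity; stays there. Origin at the centre of the plug's tip face.
- mould: Open lower mould half, fixed: aluminium block 84 (x) by 196 mm (y), top face 40 mm above the bench, on a 100 x 212 x 10 mm steel plate. Three cavities 29 mm wide, 25 deep, along its y, 58 mm apart, the middle one at its centre, each with one stopper, in any order, turned within 5 deg of the mould. Guide pins 14 mm high near the corners (x +-33, y +-88 mm). Origin: centre of underside.
- gauge: Plug-length gauge, fixed: grey base 120 x 110 x 16 mm, four steel pillars, a 104 mm square steel plate with its top 124 mm above the bench, and under it an upright dial indicator (57 mm dial) whose sprung plunger points up into the steel ring on the plate. Origin: centre of the underside, on the ring's axis; z up, the dial faces its +x.
- gauge_seat: The gauge's steel ring, outer diameter 56 mm, bore 30.4 mm, standing 16 mm above the plate and centred on the gauge's axis; its flat top face, 140 mm above the bench, is the hard stop for the stopper's flange. The push needed is the spring's 7 N plus some newtons on the ring: 10 to 20 N in all. Origin on the axis 30 mm below the top face.
- seat_mouth (a point): Centre of the ring's mouth: on the gauge's axis, in the plane of the ring's top face.
- plunger (a joint): How far the sprung plunger is pushed down, m: 0 at rest, its flat 14 mm tip 12 mm below the ring's top face; 0.010 when this stopper's flange is fully home; its own limit is 0.013. It pushes up with about 2 N at rest and 7 N at 0.010, so a stopper let go is pushed back out. The dial's needle turns once in 0.010.
- flask: Bystander: small stoppered volumetric flask of glass, 52 mm diameter, 137 mm tall. Origin at the centre of its underside.
- beaker: Bystander: glass beaker, 48 mm diameter, 58 mm tall. Origin at the centre of its underside.
- wash_bottle: Bystander: white wash bottle with blue cap, 60 mm diameter, 148 mm tall with its spout, which reaches 50 mm out. Origin at the centre of its underside.
- caliper: Bystander: caliper lying flat, about 155 mm long, 12 mm high. Origin near its middle, on the bench.
- mallet: Bystander: rubber mallet with wooden handle, 240 mm long, lying flat. Origin within it.
- brass_drift: Bystander: round brass rod 12 mm diameter, 110 mm long, lying along its x. Origin under its middle, on the bench.
- spill_cup: Bystander: white porcelain bowl, 72 mm diameter, 50 mm tall. Origin at the centre of its underside.

How it is judged (in metres and radians):
On the way, in this order (a step that is already met when the one before it is completed fails the run):
1. the hexagonal-headed stopper has been lifted clear of the mould by the gripper (z of hex_stopper in the frame of mould above 0.055 m and contact force between the fingers and hex_stopper above 0.5 N), for 0.2 s.
2. the stopper is pressed home on the gauge's ring against the plunger (contact force between hex_stopper and gauge_seat above 1 N and value of joint plunger above 0.009 m and horizontal distance between hex_stopper and seat_mouth below 0.004 m and angle between hex_stopper's own z axis and vertical below 0.06 rad and contact force between the fingers and hex_stopper above 1 N), for 0.5 s.
At the end, for the whole second after the job is handed in: Ended holding: hexagonal stopper upright (0.06 rad) in the ring within 4 mm of its axis, at rest, flange pressing on the ring over 1 N, plunger down over 9 mm (home is 10), fingers on the stopper over 1 N; other two stoppers within 12 mm of their start (all of step 2 and linear speed of hex_stopper below 0.01 m/s and distance of each of round_stopper, wing_stopper from where it was at the start of the episode below 0.012 m); the arm keeps its last pose, push and grip.
It fails at once if the gauge is rammed: more than 60 N on its ring (contact force between anything else and gauge_seat above 60 N).
It fails at once if another stopper is taken out of the mould (distance of any of round_stopper, wing_stopper from where it was at the start of the episode above 0.025 m).
It fails at once if a bystander is shoved by more than 3 cm or knocked over (distance of any of flask, beaker, wash_bottle, caliper, mallet, brass_drift, spill_cup from where it was at the start of the episode above 0.03 m or angle between any of flask, beaker, wash_bottle, caliper, mallet, brass_drift, spill_cup's own z axis and vertical above 0.5 rad).
It also fails if it takes over 48 s, if anything falls off the work surface, if the arm or the gripper's body presses on something with over 40 N, if the wrist force passes 120 N, or if a joint passes its speed limit or range.

### The arm

A 6-joint arm with a two-finger parallel gripper is mounted at the origin on the work surface. World frame = base frame: x ahead of the robot, y to its left, z up, the work surface at z = 0. Lengths are in mm, angles in rad, forces in N, time in s.
With the tool pointing down it reaches from about 325 to 875 mm from the base axis. Payload 4.4 kg.
Tool frame: the origin (TCP) lies on the centre line of the jaws, within the pads' length; the fingertips stand 11 mm ahead of it and the grasp point (between the pads) lies 8 mm behind it (r.tip_extent is the distance from the TCP to the fingertips, in mm); z points along the fingers, y is the line along which they close (so a half turn about z gives the same grasp; the last joint's range is limited). The gripper opens to 85 mm and grips with 20 to 120 N. Pads are 22 mm wide; open, the fingers measure 114 mm over their backs; the gripper's body (76 mm by 85 mm) begins 54 mm behind the grasp point. The pads swing forward as they close: fully open they stand 13 mm farther back than shut.
Start: joints at [1.06, 0.207, 1.542, -0, 1.393, -0.15], TCP at [202.46, 538.18, 242.282] pointing down, gripper open.
Joint ranges: [-2.73, 2.73], [-0.86, 2.22], [0.23, 2.46], [-1.11, 4.25], [0.08, 2.63], [-2.82, 2.82]. Speed limits (rad/s): [2.79, 2.79, 3.14, 3.14, 3.14, 3.14].

### API

Orientations are given as a 3x3 rotation matrix whose columns are the frame's x, y, z axes.
In Python, from station import r, vision gives the robot as it stands (r), with the cameras (vision).
- The arm moves only by the tool shift_gripper, called as a command line: name --argument value ..., lists and objects as JSON in quotes. Schema: {"type":"object","properties":{"motion":{"type":"array","items":{"type":"array","prefixItems":[{"type":"array","items":{"type":"number"},"minItems":3,"maxItems":3},{"type":"number"}],"minItems":2,"maxItems":2},"minItems":1,"maxItems":5},"jaw":{"type":"number"},"force":{"type":"number"},"only":{"type":"string"},"quiet":{"type":"boolean"},"lines":{"type":"string"}},"required":["motion"],"additionalProperties":false}. motion is a list of rows, 1 to 5 of them, each written [[dx, dy, dz], turn]: dx, dy, dz in mm, then a turn about the tool's z in rad; each row shifts and turns the commanded pose from where the row before left it, along the tool's axes as they then stand; what a row does not reach is not made up. A row lasts 1/10 s, in which the tool goes at most 50 mm and 0.15 rad, less where a joint would pass 70% of its speed; a pose out of reach is approached as far as the arm can. jaw is the opening from 0.0 (shut) to 1.0 (fully open), set as the call begins (left out keeps the last). The fingers move at their own pace and stop on an object; force is the grip in N (left out, the last holds). Time passes only in rows, so rows that do not move let the fingers close. The tool returns the time, the measured TCP pose, the force, the opening and the grip force at its end. only (a regular expression) keeps the lines of the reply that match it, lines (a string "A,B") keeps lines A to B, and quiet returns only ok. Input that does not fit is refused with a message, and nothing moves.
- r.read_state(): the state, without advancing time (a new reading comes with each control period).
- vision.camera(name): name is "side" or "top" or "wrist"; returns the picture (384x512x3 uint8, red, green, blue); there is no depth.
- vision.camera_info(name): a dict with "camera_matrix" (3x3 intrinsics, pixels), "R" (3x3) and "t" (3): a world point X has camera coordinates R X + t. Camera axes: x right, y down, z forward; pixel columns grow to the right and rows downward; lengths in mm; the calibration is good to about 2 mm. A picture is of the moment at which its call begins: read the wrist's pose just before it. camera_info takes no time and is no camera call; for the wrist camera it gives the pose at the moment of the call.
- r.job_done(): hands the job in; it is judged then, once.
The state is a dict: "time_s": time; "joint_pos": joint angles; "joint_vel": joint speeds; "joint_efforts": joint torques, N m; "eef_pos": TCP position; "tool_rot": TCP orientation; "wrist_force": force on the tool from outside, world axes, zero at the start; "torque": the same for the moment, N m; "finger_gap": opening from 0.0 (shut) to 1.0 (fully open); "grip_force": force on a finger pad.
Only numpy, scipy, OpenCV 4.12 (cv2) and the standard library are available. Lean on these libraries where they do the work, as an engineer would, in place of code of your own. Each camera call takes 0.05 s, during which the arm holds its last target. There are 200 camera calls.

## Working session

There is one attempt and no reset: what is moved stays moved. The work goes in short steps, Python scripts to look and compute and a tool call to move; the robot and the scene stay as the last step left them, time stands still between calls to the robot, and variables do not carry over. Pictures are saved under pics/ and viewed, at most 12 in all, crops included, and the job is handed in when it is done.

```bash
mkdir -p pics; ls
```

Run:
```python
from station import r, vision
import cv2,numpy as np
for n in("top","side","wrist"):
    i=vision.camera_info(n); print(n,np.round(i["camera_matrix"],1).tolist(),np.round(i["R"],3).tolist(),np.round(i["t"],1).tolist())
    cv2.imwrite(f"pics/{n}0.png",vision.camera(n)[:,:,::-1])
s=r.read_state();print(s["time_s"],s["tool_rot"],s["wrist_force"])
```

```text
pics
station.py
top [[466.3, 0.0, 250.0], [0.0, 466.3, 187.5], [0.0, 0.0, 1.0]] [[0.007, -1.0, -0.003], [-0.998, -0.006, -0.067], [0.067, 0.003, -0.998]] [-0.3, 589.3, 1609.9]
side [[348.7, 0.0, 256.5], [0.0, 348.7, 192.0], [0.0, 0.0, 1.0]] [[0.751, -0.66, -0.018], [-0.483, -0.531, -0.696], [0.45, 0.532, -0.717]] [-445.2, 366.7, 800.8]
wrist [[275.2, 0.0, 251.4], [0.0, 275.2, 189.1], [0.0, 0.0, 1.0]] [[0.353, 0.936, -0.001], [0.886, -0.333, 0.324], [0.302, -0.115, -0.946]] [-573.6, -40.5, 379.9]
0.15 [[-9.35980195e-01  3.52051569e-01 -8.76007772e-04]
 [ 3.52052562e-01  9.35978888e-01 -1.58571232e-03]
 [ 2.61672271e-04 -1.79259611e-03 -9.99998359e-01]] [-0.56202425 -0.14871199 -0.33645406]
```

View pics/top0.png

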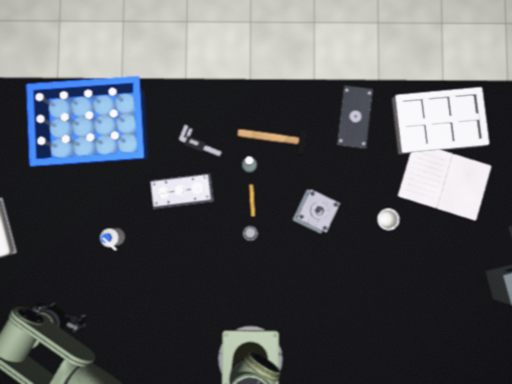

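View pics/side0.png

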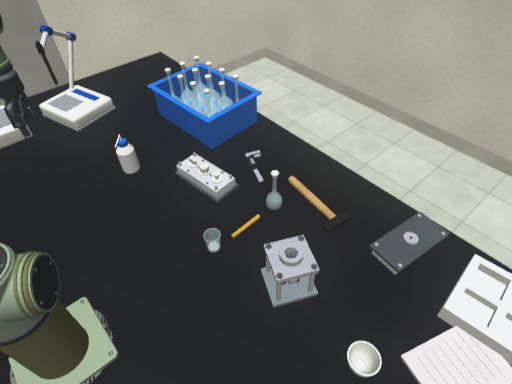

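View pics/wrist0.png

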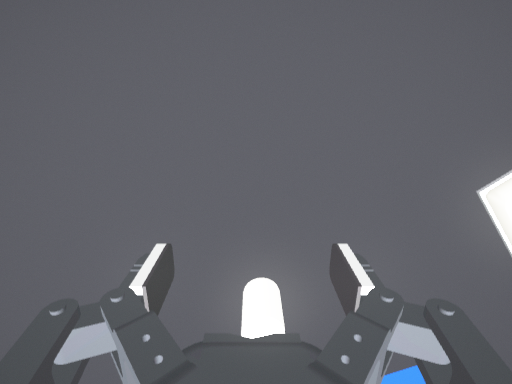

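The top view shows the mould at (182,191) and the gauge at (318,211). The wash bottle is at (112,238), the flask at (249,163), the beaker at (250,233) and the drift at (252,200). I'll enlarge the mould and gauge next.

Create h.py:
```python
from station import r, vision
import cv2,numpy as np
def ray(i,px):
    K,R,t=[np.array(i[k],float) for k in("camera_matrix","R","t")]
    return -R.T@t, R.T@np.linalg.inv(K)@np.array([px[0],px[1],1.])
def plane(i,px,z):
    c,d=ray(i,px); return c+d*(z-c[2])/d[2]
def proj(i,X):
    K,R,t=[np.array(i[k],float) for k in("camera_matrix","R","t")]
    p=K@(R@np.array(X,float)+t); return p[:2]/p[2]
def tri(rays):   # least-squares ray crossing; returns point, miss
    A=np.zeros((3,3));b=np.zeros(3);P=[]
    for c,d in rays:
        d=d/np.linalg.norm(d);p=np.eye(3)-np.outer(d,d);A+=p;b+=p@c;P.append((p,c))
    x=np.linalg.solve(A,b); return x,[round(float(np.linalg.norm(p@(x-c))),1) for p,c in P]
def totool(dw):
    return np.array(r.read_state()["tool_rot"]).T@np.array(dw,float)
```

Run:
```python
from h import *
t=cv2.imread("pics/top0.png");s=cv2.imread("pics/side0.png")
f=lambda im,x,y,w,h,k:cv2.resize(im[y:y+h,x:x+w],None,fx=k,fy=k,interpolation=cv2.INTER_CUBIC)
a=np.hstack([f(t,145,165,75,50,5),f(t,285,183,75,50,5)]);b=np.hstack([f(s,170,148,75,50,5),f(s,255,230,75,50,5)])
cv2.imwrite("pics/crop1.png",np.vstack([a,b]))
i=vision.camera_info("top");w=vision.camera_info("wrist");T=np.array(r.read_state()["tool_rot"]);e=r.read_state()["eef_pos"]
print("mould",plane(i,(182,191),40),"gauge",plane(i,(319,211),140))
for n,p,z in(("bottle",(112,238),100),("flask",(249,163),130),("beaker",(250,233),58)):print(n,plane(i,p,z))
c=-np.array(w["R"]).T@np.array(w["t"]);print("cam in tool",T.T@(c-e),"R",np.round(np.array(w["R"])@T,3).tolist())
```

```text
mould [574.24846925 237.89039532  40.        ] gauge [ 506.56370992 -219.98302428  140.        ]
bottle [413.83253818 457.57298454 100.        ]
flask [662.04190248   6.81133876 130.        ]
beaker [432.00861371   2.23314829  58.        ]
cam in tool [  84.20838996   -0.41089547 -130.54511822] R [[-0.001, 1.0, -0.001], [-0.946, -0.001, -0.324], [-0.324, 0.0, 0.946]]
```

View pics/crop1.png

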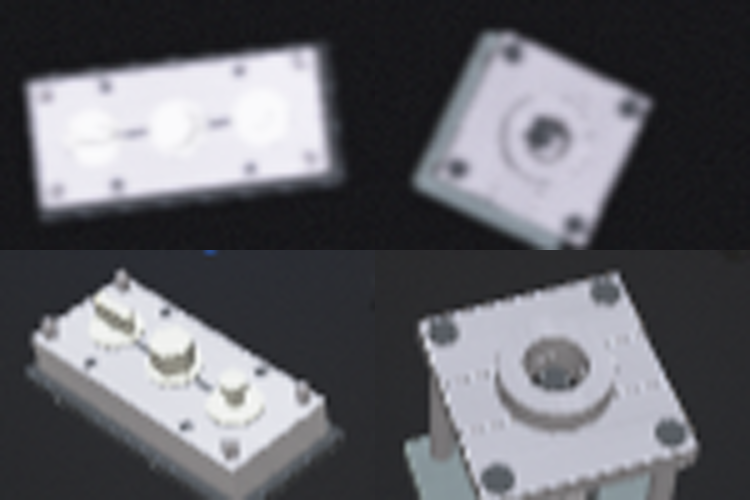

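The side view shows the wing stopper far left, the hex in the middle cavity and the round one at right. The mould is centred near (182,191) in the top view, turned about 6°. I'll turn the tool first, then travel.

shift_gripper --motion '[[[0, 0, 0], 0.14], [[0, 0, 0], 0.14], [[0, 0, 0], 0.14], [[0, 0, 0], 0.14], [[0, 0, 0], 0.14]]' --jaw 0.6

```text
time_s: 0.65
eef_pos: [202.3, 537.9, 241.8]
tool_rot: [[-0.484, 0.875, -0.0], [0.875, 0.484, -0.001], [-0.001, -0.001, -1.0]]
wrist_force: [-0.8, 0.4, 0.2]
finger_gap: 0.6
grip_force: 0.0
```

shift_gripper --motion '[[[0, 0, 0], 0.14], [[0, 0, 0], 0.14], [[0, 0, 0], 0.12], [[-34, 34, 0], 0], [[-34, 34, 0], 0]]'

```text
time_s: 1.15
eef_pos: [277.2, 477.9, 241.8]
tool_rot: [[-0.115, 0.993, -0.0], [0.993, 0.115, -0.0], [-0.0, -0.0, -1.0]]
wrist_force: [0.7, 0.3, -0.0]
finger_gap: 0.602
grip_force: 0.0
```

shift_gripper --motion '[[[-34, 34, 0], 0], [[-34, 34, 0], 0], [[-34, 34, 0], 0], [[-34, 34, 0], 0], [[-34, 34, 0], 0]]'

```text
time_s: 1.65
eef_pos: [466.4, 326.5, 242.0]
tool_rot: [[-0.111, 0.994, -0.0], [0.994, 0.111, -0.0], [0.0, -0.0, -1.0]]
wrist_force: [0.2, 1.0, -0.0]
finger_gap: 0.6
grip_force: 0.0
```

Run:
```python
from h import *
print(totool(np.array([574,238,190])-r.read_state()["eef_pos"]),r.read_state()["tool_rot"])
```

```text
[-99.84038924  97.1164743   51.98376771] [[-1.10722179e-01  9.93851327e-01 -3.73224144e-04]
 [ 9.93851397e-01  1.10722179e-01 -1.96335834e-05]
 [ 2.18113277e-05 -3.73103210e-04 -9.99999930e-01]]
```

shift_gripper --motion '[[[-33, 32, 17], 0], [[-33, 32, 17], 0], [[-33, 32, 17], 0], [[0, 0, 0], 0], [[0, 0, 0], 0]]'

```text
time_s: 2.15
eef_pos: [571.6, 239.2, 189.8]
tool_rot: [[-0.108, 0.994, -0.003], [0.994, 0.108, -0.0], [0.0, -0.003, -1.0]]
wrist_force: [-0.1, 0.7, 0.3]
finger_gap: 0.602
grip_force: 0.0
```

Run:
```python
from h import *
import pickle
i=vision.camera_info("wrist");im=vision.camera("wrist")[:,:,::-1]
cv2.imwrite("pics/w1.png",im);pickle.dump(i,open("w1.pkl","wb"))
```

```text
(no output)
```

View pics/w1.png

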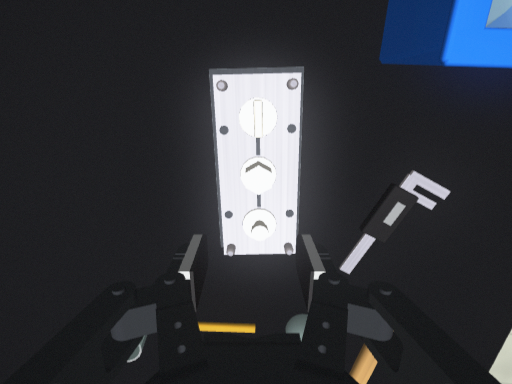

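The wrist view shows wing (258,118), hex (258,172) and round (259,226) in the mould. The hex is between the other two, with its flats facing left and right, across the jaws. I'll take a second, closer view with a sideways shift.

shift_gripper --motion '[[[-20, 0, 25], 0], [[-20, 0, 25], 0], [[0, 0, 20], 0], [[0, 0, 0], 0], [[0, 0, 0], 0]]'

```text
time_s: 2.7
eef_pos: [575.7, 201.9, 122.2]
tool_rot: [[-0.113, 0.994, 0.001], [0.994, 0.113, 0.0], [0.0, 0.001, -1.0]]
wrist_force: [0.4, 0.5, -0.5]
finger_gap: 0.602
grip_force: 0.0
```

Run:
```python
from h import *
import pickle
i=vision.camera_info("wrist");im=vision.camera("wrist")[:,:,::-1].copy()
cv2.imwrite("pics/w2.png",im);pickle.dump(i,open("w2.pkl","wb"))
a=cv2.imread("pics/w1.png");i1=pickle.load(open("w1.pkl","rb"))
p1=(258,174);X=plane(i1,p1,44);q=proj(i,X);print(X,q)
out=[]
for g,p,h in((a,p1,32),(im,q,48)):
    x,y=int(p[0])-h,int(p[1])-h;print(x,y,2*h)
    c=g[y:y+2*h,x:x+2*h];out.append(cv2.resize(c,(400,400),interpolation=cv2.INTER_NEAREST))
cv2.imwrite("pics/crop2.png",np.hstack(out))
```

```text
[576.53565851 245.39214251  44.        ] [259.83079647 150.84074437]
226 142 64
211 102 96
```

View pics/crop2.png

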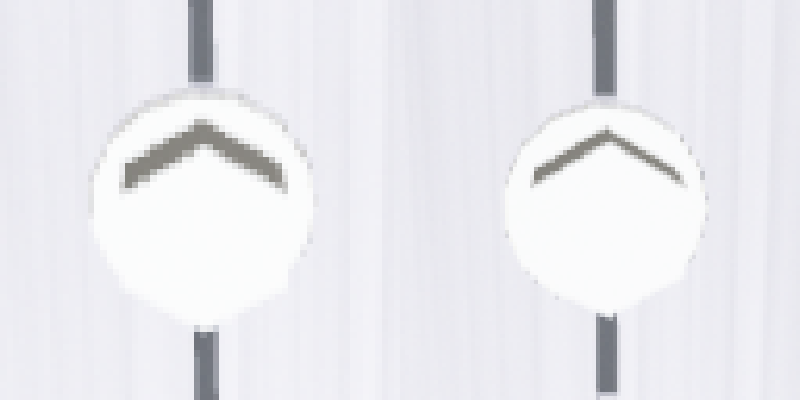

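The crops show the hex head's dark chevron (its +y side faces). Its top-face vertices are readable in both views: apex (258.3,165.7) and (260.4,135.1), near vertex (258.8,194.2) and (260.7,177.8).

Run:
```python
from h import *
import pickle
i1,i2=[pickle.load(open(f"w{k}.pkl","rb")) for k in(1,2)]
a,b=[cv2.cvtColor(cv2.imread(f"pics/w{k}.png"),6) for k in(1,2)]
P=[]
for n,p,q in(("apex",(258.3,165.7),(260.4,135.1)),("L",(245.4,172.1),(242.2,146.6)),("R",(271.9,172.1),(279.4,146.6)),("bot",(258.8,194.2),(260.7,177.8))):
    x,e=tri([ray(i1,p),ray(i2,q)]);print(n,x.round(1),e);P.append(x)
# flange+head white blobs, mould dark mould-top boundary, slot line direction
for g,i in((a,i1),(b,i2)):
    m=(g>249).astype(np.uint8);n,l,s,c=cv2.connectedComponentsWithStats(m)
    for k in range(1,n):
        if s[k,4]>400:print("white",s[k].tolist(),c[k].round(1))
    for p in [P[0],P[3]]:pass
print("mean top plane64 view1/2:",[((plane(i,u,64)+plane(i,v,64))/2).round(1) for i,u,v in((i1,(258.3,165.7),(258.8,194.2)),(i2,(260.4,135.1),(260.7,177.8)))])
m=((a>180)).astype(np.uint8);cs,_=cv2.findContours(m[:,190:330],0,2)
c=[k for k in cs if cv2.contourArea(k)>5000][0]+np.array([190,0])
bx=cv2.boxPoints(cv2.minAreaRect(c));q=cv2.approxPolyDP(c,12,True)[:,0]
print("mould corners",q.tolist(),[plane(i1,u,40).round(1)[:2].tolist() for u in q])
```

```text
apex [574.4 260.8  70.6] [0.1, 0.1]
L [563.1 249.4  56.3] [0.1, 0.1]
R [589.3 252.5  57.1] [0.0, 0.0]
bot [579.1 227.8  56.8] [0.1, 0.1]
white [241, 158, 35, 36, 773] [257.9 176.7]
white [243, 210, 33, 31, 647] [258.8 224.5]
white [234, 43, 23, 54, 773] [245.1  69.7]
white [267, 42, 19, 54, 717] [275.   68.6]
white [237, 128, 47, 49, 1531] [259.7 152.8]
white [239, 201, 44, 40, 1152] [260.8 219.8]
mean top plane64 view1/2: [array([576.8, 244.8,  64. ]), array([576.5, 244.9,  64. ])]
mould corners [[300, 73], [213, 75], [224, 254], [295, 251]] [[604.6, 346.5], [523.4, 335.9], [548.4, 143.3], [630.4, 156.4]]
```

The hex centre is (576.6, 244.9). That agrees in both views and with the mould centre (576.7, 245.5), and its flats match the tool's yaw. I'll go down over it.

shift_gripper --motion '[[[22, 3, 0], 0], [[20.5, 2.8, 0], 0], [[0, 0, 15], 0], [[0, 0, 15], 0], [[0, 0, 15], 0]]'

```text
time_s: 3.25
eef_pos: [576.9, 243.0, 75.2]
tool_rot: [[-0.111, 0.994, -0.0], [0.994, 0.111, -0.0], [-0.0, -0.0, -1.0]]
wrist_force: [0.1, -0.3, 0.2]
finger_gap: 0.6
grip_force: 0.0
```

shift_gripper --motion '[[[0, 0, 10], 0], [[0, 0, 7], 0], [[0, 0, 0], 0], [[0, 0, 0], 0]]'

```text
time_s: 3.65
eef_pos: [577.5, 243.1, 59.2]
tool_rot: [[-0.11, 0.994, 0.0], [0.994, 0.11, -0.0], [-0.0, 0.0, -1.0]]
wrist_force: [0.1, -0.3, 0.4]
finger_gap: 0.598
grip_force: 0.0
```

Run:
```python
from h import *
import pickle
print(r.tip_extent,totool(np.array([576.6,244.9,60])-r.read_state()["eef_pos"]))
i=vision.camera_info("wrist");im=vision.camera("wrist")[:,:,::-1]
cv2.imwrite("pics/w3.png",im)
```

```text
11.0 [ 1.90098554 -0.65776728 -0.7534269 ]
```

View pics/w3.png

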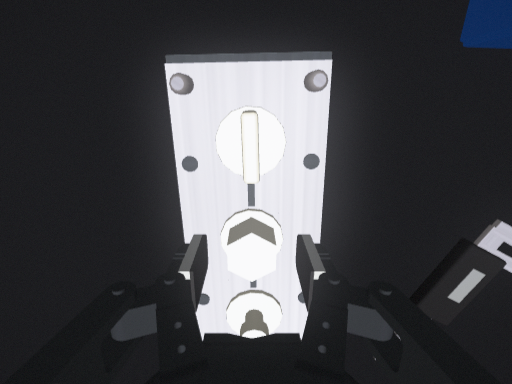

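The hex head (251,250) stands centred between the pads. I'll close on it.

shift_gripper --motion '[[[1.9, -0.6, -0.5], 0], [[0, 0, 0], 0], [[0, 0, 0], 0], [[0, 0, 0], 0], [[0, 0, 0], 0]]' --jaw 0.0 --force 40

```text
time_s: 4.2
eef_pos: [577.3, 245.6, 61.0]
tool_rot: [[-0.111, 0.994, 0.002], [0.994, 0.111, 0.001], [0.001, 0.002, -1.0]]
wrist_force: [-0.2, 1.0, 5.7]
finger_gap: 0.33
grip_force: 39.8
```

shift_gripper --motion '[[[0, 0, 0], 0], [[0, 0, 0], 0], [[0, 0, 0], 0]]' --jaw 0.0 --force 100

```text
time_s: 4.5
eef_pos: [577.5, 245.6, 61.3]
tool_rot: [[-0.111, 0.994, 0.003], [0.994, 0.111, 0.001], [0.001, 0.003, -1.0]]
wrist_force: [-0.2, -0.5, 6.6]
finger_gap: 0.309
grip_force: 98.1
```

shift_gripper --motion '[[[0, 0, -8], 0], [[0, 0, -16], 0], [[0, 0, -30], 0], [[0, 0, -40], 0], [[0, 0, -40], 0]]'

```text
time_s: 5.0
eef_pos: [575.3, 244.8, 195.0]
tool_rot: [[-0.111, 0.994, -0.002], [0.994, 0.111, -0.001], [-0.001, -0.002, -1.0]]
wrist_force: [0.4, 0.7, -0.4]
finger_gap: 0.306
grip_force: 98.8
```

shift_gripper --motion '[[[0, 0, -30], 0], [[-20, 0, -10], 0], [[-48, 0, 0], 0], [[-48, 0, 0], 0], [[-48, 0, 0], 0]]'

```text
time_s: 5.5
eef_pos: [594.0, 80.9, 234.8]
tool_rot: [[-0.112, 0.994, 0.0], [0.994, 0.112, -0.0], [-0.0, 0.0, -1.0]]
wrist_force: [0.9, 0.1, -0.9]
finger_gap: 0.308
grip_force: 98.8
```

Run:
```python
from h import *
print(totool(np.array([506.6,-220,235])-r.read_state()["eef_pos"]))
```

```text
[-2.89196808e+02 -1.20561242e+02 -1.61821934e-01]
```

shift_gripper --motion '[[[-45, -16, 0], 0], [[-45, -16, 0], 0], [[-45, -16, 0], 0], [[-45, -16, 0], 0], [[-45, -16, 0], 0]]'

```text
time_s: 6.0
eef_pos: [538.8, -151.8, 234.6]
tool_rot: [[-0.111, 0.994, -0.0], [0.994, 0.111, 0.0], [0.0, -0.0, -1.0]]
wrist_force: [-0.2, 0.0, 0.2]
finger_gap: 0.309
grip_force: 98.8
```

shift_gripper --motion '[[[-45, -16, 0], 0], [[-45, -16, 0], 0], [[-25, -8, 0], 0], [[0, 0, 0], 0], [[0, 0, 0], 0]]'

```text
time_s: 6.5
eef_pos: [512.4, -269.1, 234.1]
tool_rot: [[-0.109, 0.994, -0.0], [0.994, 0.109, 0.001], [0.001, -0.0, -1.0]]
wrist_force: [0.3, 0.1, -1.3]
finger_gap: 0.306
grip_force: 98.8
```

Run:
```python
from h import *
import pickle
i=vision.camera_info("wrist");im=vision.camera("wrist")[:,:,::-1].copy()
cv2.imwrite("pics/g1.png",im);pickle.dump(i,open("g1.pkl","wb"))
print(proj(i,[506.6,-220,140]))
```

```text
[251.85175322 139.37989821]
```

View pics/g1.png

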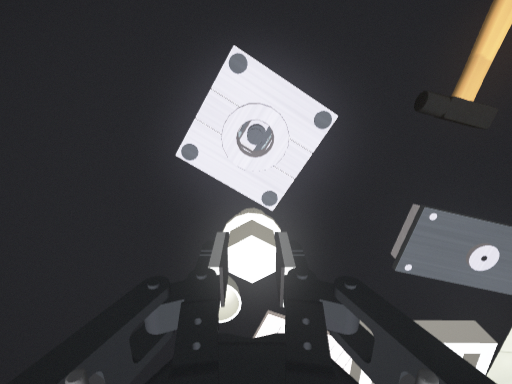

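The ring's mouth appears at about (255,137), with the held stopper at (252,250), still upright between the pads. One more view for triangulation.

shift_gripper --motion '[[[-25, 0, 0], 0], [[-20, 0, 0], 0], [[0, 0, 0], 0], [[0, 0, 0], 0]]'

```text
time_s: 6.95
eef_pos: [518.2, -312.2, 233.7]
tool_rot: [[-0.112, 0.994, -0.0], [0.994, 0.112, 0.001], [0.001, -0.0, -1.0]]
wrist_force: [0.4, 0.1, 0.3]
finger_gap: 0.302
grip_force: 98.8
```

Run:
```python
from h import *
import pickle
i=vision.camera_info("wrist");im=vision.camera("wrist")[:,:,::-1].copy()
cv2.imwrite("pics/g2.png",im);pickle.dump(i,open("g2.pkl","wb"))
out=[];i1=pickle.load(open("g1.pkl","rb"))
for k,ii in((1,i1),(2,i)):
    g=cv2.imread(f"pics/g{k}.png");x,y=(proj(ii,[510,-218,140])-40).astype(int);print(x,y)
    out.append(cv2.resize(g[y:y+80,x:x+80],(400,400),interpolation=cv2.INTER_CUBIC))
cv2.imwrite("pics/crop3.png",np.hstack(out))
```

```text
216 97
215 39
```

View pics/crop3.png

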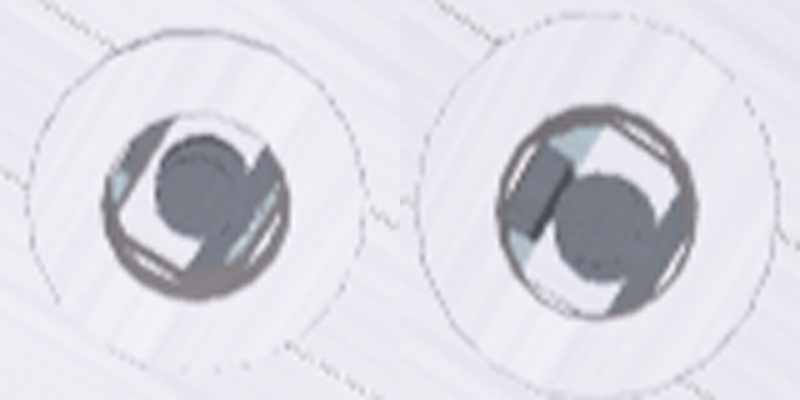

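The bore is clear in both crops: its edges are at about (102..291, 111..300) and (97..298, 104..320) in crop pixels. I'll cast those onto planes and triangulate.

Run:
```python
from h import *
import pickle
I=[pickle.load(open(f"g{k}.pkl","rb")) for k in(1,2)]
O=[np.array([216,97]),np.array([215,39])]
B=[[(102,206),(291,206),(197,111),(197,300)],[(97,212),(298,212),(198,104),(198,320)]]
U=[[(25,201),(367,201),(196,30),(196,372)],[(15,205),(380,205),(198,12),(198,398)]]
px=lambda k,p:O[k]+(np.array(p)+.5)/5-.5
for n,S in(("bore",B),("outer",U)):
    for k in(0,1):
        w=[plane(I[k],px(k,p),140) for p in S[k]]
        print(n,k,"LR",((w[0]+w[1])/2).round(1)[:2],"TB",((w[2]+w[3])/2).round(1)[:2],"dia",np.linalg.norm(w[0]-w[1]).round(1),np.linalg.norm(w[2]-w[3]).round(1))
    for j in range(4):
        x,e=tri([ray(I[0],px(0,S[0][j])),ray(I[1],px(1,S[1][j]))]);print(x.round(1),e)
t=vision.camera_info("top");print("top",plane(t,(285+545/5-75,183+138/5),140) )
print(totool(np.array([511,-219,220])-r.read_state()["eef_pos"]))
```

```text
bore 0 LR [ 508.9 -218.5] TB [ 509.  -218.7] dia 30.7 30.5
bore 1 LR [ 509.  -218.9] TB [ 509.1 -219.3] dia 30.5 30.6
[ 493.6 -220.5  137.3] [0.1, 0.1]
[ 524.4 -217.1  137.8] [0.0, 0.0]
[ 507.4 -203.8  137.3] [0.0, 0.0]
[ 510.9 -234.5  136.7] [0.0, 0.0]
outer 0 LR [ 508.7 -217.7] TB [ 508.9 -218.8] dia 55.4 55.1
outer 1 LR [ 508.9 -217.9] TB [ 509.1 -219.1] dia 55.4 54.6
[ 481.1 -221.   138.1] [0.1, 0.1]
[ 536.5 -214.8  138.9] [0.0, 0.0]
[ 505.9 -191.5  136.9] [0.1, 0.1]
[ 512.1 -246.2  139.6] [0.1, 0.1]
top [ 507.85214086 -219.98747749  140.        ]
[93.16710931  3.33127003 13.80718238]
```

The ring centre is (509.0, −218.9), the top face about 139, and the bore diameter 30.6, all consistent with the given sizes. I'm correcting by the offset seen at the grasp, so the TCP target is (509.6, −218.3). The flange should be home at TCP z ≈ 161.

shift_gripper --motion '[[[40, 1, 0], 0], [[40, 1, 0], 0], [[14, 0, 10], 0], [[0, 0, 20], 0], [[0, 0, 0], 0]]'

```text
time_s: 7.5
eef_pos: [507.6, -217.4, 200.9]
tool_rot: [[-0.113, 0.994, -0.005], [0.994, 0.113, 0.003], [0.004, -0.005, -1.0]]
wrist_force: [-0.4, 1.2, -0.1]
finger_gap: 0.306
grip_force: 98.8
```

shift_gripper --motion '[[[0, 0, 0], 0], [[0, 0, 0], 0]]'

```text
time_s: 7.7
eef_pos: [510.1, -220.5, 204.6]
tool_rot: [[-0.111, 0.994, 0.001], [0.994, 0.111, -0.001], [-0.001, 0.001, -1.0]]
wrist_force: [-0.8, -1.3, 0.2]
finger_gap: 0.304
grip_force: 98.8
```

Run:
```python
from h import *
import pickle
s=r.read_state();print(totool(np.array([509.6,-218.3,180])-s["eef_pos"]),s["wrist_force"])
i=vision.camera_info("wrist");im=vision.camera("wrist")[:,:,::-1]
sd=vision.camera("side")[:,:,::-1]
c=cv2.resize(sd[195:315,230:350],(384,384),interpolation=cv2.INTER_CUBIC)
cv2.imwrite("pics/g3.png",np.hstack([im[:,64:448],c]))
s=r.read_state();print(totool(np.array([509.6,-218.3,180])-s["eef_pos"]))
```

```text
[ 2.29724507 -0.23343611 24.63789959] [-0.83200243 -1.31782834  0.15657596]
[ 2.58450567 -0.26867171 24.80154917]
```

View pics/g3.png

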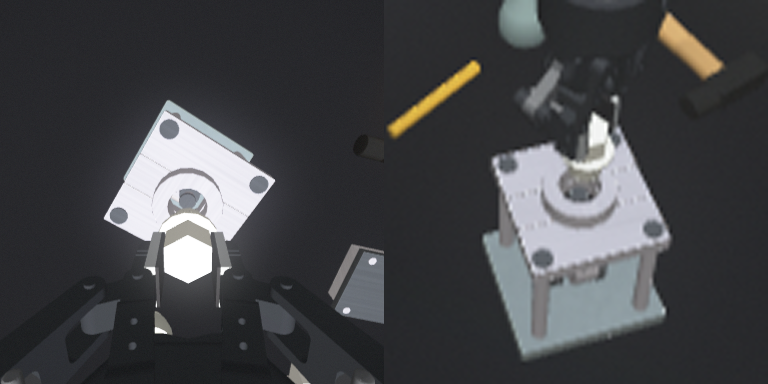

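The wrist view shows the stopper upright just in front of the ring, and the side view puts its plug right above the ring's mouth. I'll descend in small steps, watching the force.

shift_gripper --motion '[[[2.4, -0.2, 0], 0], [[0, 0, 8], 0], [[0, 0, 8], 0], [[0, 0, 8], 0], [[0, 0, 0], 0]]'

```text
time_s: 8.3
eef_pos: [507.8, -217.0, 177.5]
tool_rot: [[-0.111, 0.994, -0.004], [0.994, 0.111, 0.002], [0.003, -0.003, -1.0]]
wrist_force: [-0.7, 0.3, 0.3]
finger_gap: 0.307
grip_force: 98.8
```

shift_gripper --motion '[[[0, 0, 3], 0], [[0, 0, 3], 0], [[0, 0, 2], 0], [[0, 0, 0], 0], [[0, 0, 0], 0]]'

```text
time_s: 8.8
eef_pos: [509.2, -217.8, 171.9]
tool_rot: [[-0.111, 0.994, 0.0], [0.994, 0.111, -0.0], [-0.0, 0.0, -1.0]]
wrist_force: [-0.0, -0.3, 0.3]
finger_gap: 0.305
grip_force: 98.8
```

shift_gripper --motion '[[[0, 0, 2], 0], [[0, 0, 2], 0], [[0, 0, 2], 0], [[0, 0, 0], 0], [[0, 0, 0], 0]]'

```text
time_s: 9.3
eef_pos: [509.4, -218.0, 166.3]
tool_rot: [[-0.111, 0.994, 0.001], [0.994, 0.111, -0.001], [-0.001, 0.001, -1.0]]
wrist_force: [-0.6, 0.3, 4.3]
finger_gap: 0.303
grip_force: 99.1
```

shift_gripper --motion '[[[0, 0, 1.5], 0], [[0, 0, 1.5], 0], [[0, 0, 0], 0], [[0, 0, 0], 0], [[0, 0, 0], 0]]'

```text
time_s: 9.8
eef_pos: [509.4, -217.9, 163.3]
tool_rot: [[-0.111, 0.994, 0.001], [0.994, 0.111, -0.001], [-0.001, 0.001, -1.0]]
wrist_force: [-1.4, 0.7, 5.7]
finger_gap: 0.307
grip_force: 99.2
```

The plunger's spring force is rising as expected: 4.3 N, then 5.7 N. Small steps from here until the ring takes load.

shift_gripper --motion '[[[0, 0, 1], 0], [[0, 0, 0.5], 0], [[0, 0, 0], 0], [[0, 0, 0], 0], [[0, 0, 0], 0]]'

```text
time_s: 10.3
eef_pos: [509.5, -218.0, 161.9]
tool_rot: [[-0.111, 0.994, 0.001], [0.994, 0.111, -0.001], [-0.001, 0.001, -1.0]]
wrist_force: [-1.0, -0.7, 6.5]
finger_gap: 0.306
grip_force: 99.3
```

shift_gripper --motion '[[[0, 0, 0.5], 0], [[0, 0, 0], 0], [[0, 0, 0.5], 0], [[0, 0, 0], 0], [[0, 0, 0], 0]]'

```text
time_s: 10.8
eef_pos: [509.5, -218.0, 161.3]
tool_rot: [[-0.111, 0.994, 0.001], [0.994, 0.111, -0.001], [-0.001, 0.001, -1.0]]
wrist_force: [-2.3, 1.0, 8.4]
finger_gap: 0.302
grip_force: 99.7
```

shift_gripper --motion '[[[0, 0, 0.5], 0], [[0, 0, 0], 0], [[0, 0, 0], 0], [[0, 0, 0], 0]]'

```text
time_s: 11.2
eef_pos: [509.5, -218.0, 161.3]
tool_rot: [[-0.111, 0.994, 0.001], [0.994, 0.111, -0.001], [-0.001, 0.001, -1.0]]
wrist_force: [-2.7, 1.3, 10.2]
finger_gap: 0.306
grip_force: 99.9
```

shift_gripper --motion '[[[0, 0, 0.5], 0], [[0, 0, 0], 0], [[0, 0, 0], 0], [[0, 0, 0], 0]]'

```text
time_s: 11.6
eef_pos: [509.5, -218.0, 161.2]
tool_rot: [[-0.111, 0.994, 0.001], [0.994, 0.111, -0.001], [-0.001, 0.001, -1.0]]
wrist_force: [-4.0, 1.8, 12.3]
finger_gap: 0.303
grip_force: 100.1
```

The TCP has stopped at 161.2, as predicted, while the force grows: the flange is on the ring. I'll push a bit more, then check by eye.

shift_gripper --motion '[[[0, 0, 0.5], 0], [[0, 0, 0.4], 0], [[0, 0, 0], 0], [[0, 0, 0], 0], [[0, 0, 0], 0]]'

```text
time_s: 12.1
eef_pos: [509.5, -218.0, 161.2]
tool_rot: [[-0.111, 0.994, 0.001], [0.994, 0.111, -0.001], [-0.001, 0.001, -1.0]]
wrist_force: [-5.8, 1.7, 16.0]
finger_gap: 0.307
grip_force: 100.6
```

shift_gripper --motion '[[[0, 0, 0], 0], [[0, 0, 0], 0], [[0, 0, 0], 0], [[0, 0, 0], 0], [[0, 0, 0], 0]]'

```text
time_s: 12.6
eef_pos: [509.5, -218.0, 161.2]
tool_rot: [[-0.111, 0.994, 0.001], [0.994, 0.111, -0.001], [-0.001, 0.001, -1.0]]
wrist_force: [-4.6, 2.0, 16.3]
finger_gap: 0.308
grip_force: 100.6
```

Run:
```python
from h import *
im=vision.camera("wrist")[:,:,::-1];sd=vision.camera("side")[:,:,::-1]
c=cv2.resize(sd[225:305,250:330],(400,400),interpolation=cv2.INTER_CUBIC)
d=cv2.resize(im[150:310,170:330],(400,400),interpolation=cv2.INTER_CUBIC)
cv2.imwrite("pics/g4.png",np.hstack([d,c]));print(r.read_state()["torque"])
```

```text
[ 0.42747646  0.91880692 -0.0430554 ]
```

View pics/g4.png

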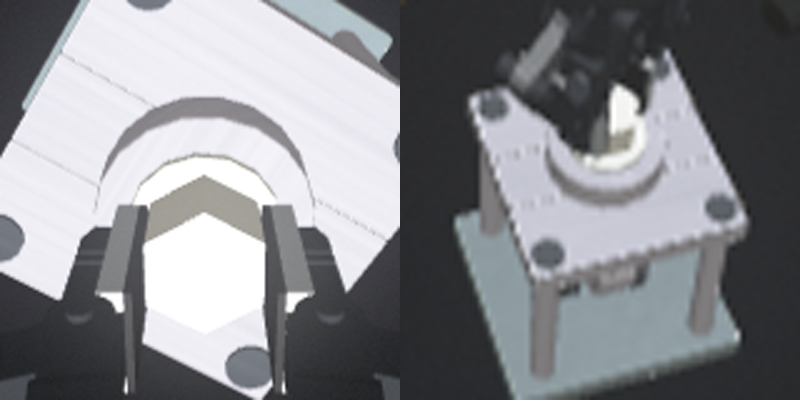

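Both views show the flange flat on the ring and concentric with it, still gripped. The push is steady at 16 N and the TCP is at rest, so I'm handing in.

```bash
python3 -c "
from station import r, vision
print(r.job_done())"
```

```text
the job is handed in; nothing more can be done
None
```

I handed the job in with the hexagonal stopper held in the gauge ring, flange flat on it, pushed at a steady 16 N in all and gripped at 100 N; I did not read the plunger travel or ring force directly, and the judge's verdict was not shown.

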